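# Gauge the figure plinths

### The arm

A 6-joint arm with a two-finger parallel gripper is mounted at the origin on a cart in front of the work surface, level with it; the furniture and walls round the work are solid. World frame = base frame: x ahead of the robot, y to its left, z up, the work surface at z = 0. Lengths are in mm, angles in rad, forces in N, time in s.
With the tool pointing down it reaches from about 275 to 850 mm from the base axis. Payload 5.2 kg.
Tool frame: the origin (TCP) lies at the very end of the fingers, on their centre line; the grasp point (between the pads) lies 19 mm behind it; y points along the fingers, x is the direction in which the jaws open and shut, and the axes are right-handed (so a half turn about y gives the same grasp; the last joint's range is limited). The gripper opens to 85 mm and grips with 20 to 120 N. Pads are 22 mm wide; open, the fingers measure 114 mm over their backs; the gripper's body (76 mm by 85 mm) begins 54 mm behind the grasp point. The pads swing forward as they close: fully open they stand 13 mm farther back than shut.
Start: joints at [1.01, 0.259, 1.535, -0, 1.348, -0.203], TCP at [192.597, 515.181, 231.31] pointing down, gripper open.
Joint ranges: [-3.14, 3.14], [-0.91, 2.08], [0.19, 2.58], [-1.22, 4.36], [0.22, 2.71], [-3.12, 3.12]. Speed limits (rad/s): [2.57, 2.57, 3.14, 3.14, 3.14, 3.14].

### API

Orientations are given as a unit quaternion [w, x, y, z].
In Python, from station import env gives the robot as it stands.
- The arm moves only by the tool arm_command, never from a script. Its argument "increments" is a list of rows, each a list of 3 entries, a list of its own where there are three numbers: the closure in counts, from 0 (fully open) to 255 (shut), then the shift along the tool's x, y, z in mm, then the turn, a rotation vector about the tool's x, y, z in degrees. A call has exactly 8 rows; each row is the pose to reach, as a shift and turn from the pose measured when the call began, along the tool's axes at that moment; what a row does not reach only later rows make up. A row lasts 1/10 s, in which the tool goes at most 50 mm and 8.59 degrees, less where a joint would pass 70% of its speed; a pose out of reach is approached as far as the arm can. A call with a gripper value outside its range is refused whole. The fingers move at their own pace and stop on an object; the grip force is fixed at half the most. Time passes only in rows, so rows that repeat a pose let the fingers close, or fill a call up. It gives the time, the measured TCP pose, the force and the opening at its end, in the units of the state.
- env.get_obs(): the state, without advancing time (a new reading comes with each control period).
- env.camera(name): name is "scene" or "side" or "wrist"; returns a dict with "pixels" (400x640x3 uint8, red, green, blue), "depth" (400x640 float32, mm along the optical axis (not along the pixel's ray), 0 where there is no reading), "fovy" (degrees; the focal length in pixels is half the picture's height over the tangent of half this angle, whatever the lens; pixels are square), "cx", "cy" (the principal point, pixels), "eye" and "attitude" of the camera in the world; the wrist camera has in their place "mount" (4x4, takes a point from camera to tool coordinates, whose origin is the TCP and whose axes are the tool frame's). Camera axes: x right, y down, z forward; pixel columns grow to the right and rows downward; lengths in mm; the calibration is good to about 2 mm. A picture is of the moment at which its call begins: read the wrist's pose just before it.
- env.close_job(): hands the job in, once; it reports no verdict.
The state is a dict: "time_s": time; "q": joint angles; "joint_velocities": joint speeds; "effort": joint torques, N m; "ee_pos": TCP position; "ee_rot": TCP orientation; "ft_force": force on the tool from outside, world axes, zero at the start; "torque": the same for the moment, N m; "gripper_width": finger opening in mm.
Only numpy, scipy, OpenCV 4.12 (cv2) and the standard library are available. Lean on these libraries where they do the work, as an engineer would, in place of code of your own. Each camera call takes 0.05 s, during which the arm holds its last target.

### The job

Three turned plinths stand on the bench. Pick the one whose drum is right for the gauge, going in between the green go jaws but stopping on the red no-go step, and lower it into the gauge until it rests on the step to prove it. Then lift it out and stand it upright in the blue tray, leaving the other two plinths where they are.

Things in the scene. Friction and masses are not known exactly. Their poses are not given: they have to be found in the camera images.
- plinth_a: A plinth for a cast figure. Wooden, turned: below, a round drum 26 mm high, 24 mm across; on its middle a round stub 16 mm across and 40 mm high to hold it by (whole height 66 mm, about 80 g). Stands upright loose on the table; origin at the centre of its underside, z up along the stub.
- plinth_b: A plinth for a cast figure. Wooden, turned: below, a round drum 26 mm high, 36 mm across; on its middle a round stub 16 mm across and 40 mm high to hold it by (whole height 66 mm, about 80 g). Stands upright loose on the table; origin at the centre of its underside, z up along the stub.
- plinth_c: A plinth for a cast figure. Wooden, turned: below, a round drum 26 mm high, 50 mm across; on its middle a round stub 16 mm across and 40 mm high to hold it by (whole height 66 mm, about 80 g). Stands upright loose on the table; origin at the centre of its underside, z up along the stub.
- gauge: Fixed slot gauge on a 110 x 150 x 8 mm foot plate: two rails 120 mm long (90 mm wide overall), the slot between them along its y, open at both ends. Green go jaws above: gap 44 mm, with 45 degree lead-ins widening to 60 mm at their top, 60 mm above the bench. Red no-go step below: gap 28 mm, its flat top 38 mm above the bench. Origin on the bench under the slot's middle; x across the slot, z up.
- gauge_step (a point): Point in the middle of the gauge's slot (halfway along and across) at the height of the red step's top, 38 mm above the bench: the underside of a plinth resting on the step is at this height. Axes as the gauge's.
- tray: Open blue plastic tray, fixed to the bench, 120 x 120 mm outside, walls 4 mm thick and 22 mm high, floor 4 mm thick. Origin under its middle, on the bench; z up.
- tray_in (a point): Middle of the tray's inner floor, 4 mm above the bench. Axes as the tray's.
Things that resemble listed ones, but are neither listed nor needed, are in the scene too. What is shaped like the plinth_c but white or yellow is not meant.

How it is judged:
By the outcome, as a careful person would: the job done as asked, in the order asked, and still so for the second after the job is handed in, with the robot touching nothing.
It also fails if it takes over 51 s, if anything falls off the work surface, if the arm or the gripper's body presses on something with over 40 N, if the wrist force passes 120 N, or if a joint passes its speed limit or range.

## Working session

There is one attempt and no reset: what is moved stays moved. The work goes in short steps, Python scripts to look and compute and a tool call to move; the robot and the scene stay as the last step left them, time stands still between calls to the robot, and variables do not carry over. Pictures are saved under pics/ and viewed, and the job is handed in when it is done.

Besides the shell and the picture viewer there is one more tool, called after ">>>" as name(argument=value, ...), one argument or row to a line, values as JSON. arm_command: Moves the arm, as the interface text tells. Its arguments: {"type":"object","properties":{"increments":{"type":"array","items":{"type":"array"}}},"required":["increments"]}

```bash
ls; mkdir -p pics; python3 - <<'E'
from station import env
import cv2, pickle
o=env.get_obs(); print(o)
d={}
for n in ["scene","side","wrist"]:
    c=env.camera(n); d[n]=c
    cv2.imwrite(f"pics/{n}0.png",c["pixels"][:,:,::-1])
    print(n,{k:v for k,v in c.items() if k not in("pixels","depth")})
pickle.dump((o,d),open("s0.pkl","wb"))
E
```

```text
pics
{'time_s': 0.0, 'q': array([ 1.01020212e+00,  2.59357625e-01,  1.53609408e+00,  1.11907016e-05,
        1.34794112e+00, -2.02765014e-01]), 'joint_velocities': array([ 0.00093356,  0.00110428,  0.00100392,  0.00254403, -0.00064168,
       -0.00058209]), 'effort': array([-3.17476020e-03, -4.46037626e+01, -2.90563273e+01, -7.26036851e-04,
        1.22133837e-02, -2.89208367e-05]), 'ee_pos': array([192.31179978, 514.737021  , 230.46237276]), 'ee_rot': array([-0.5807533 ,  0.58124626,  0.40245022, -0.40362384]), 'ft_force': array([ 0.65076066,  0.654713  , -0.87648669]), 'torque': array([ 0.00191929, -0.02509578,  0.01548856]), 'gripper_width': 85.4374838503021}
scene {'fovy': 50.40541471779903, 'cx': 310.2215149785551, 'cy': 195.20678296355274, 'eye': array([  99.87590936, -778.08915322,  533.93884078]), 'attitude': array([-0.5116317 ,  0.82557161, -0.20065711,  0.12806733])}
side {'fovy': 50.03682650242831, 'cx': 319.3519399590632, 'cy': 202.8229909828528, 'eye': array([ 269.03385271, -836.34415859,  464.98366301]), 'attitude': array([-0.53843219,  0.8286322 , -0.12409727,  0.08977368])}
wrist {'fovy': 61.65789569806345, 'cx': 317.0618088468877, 'cy': 202.06639649221577, 'mount': array([[ 9.99999956e-01, -1.73293948e-04,  2.39606741e-04,
        -7.39389154e-01],
       [-2.80972531e-04, -3.04253385e-01,  9.52591097e-01,
        -1.42441300e+02],
       [-9.21771105e-05, -9.52591123e-01, -3.04253420e-01,
         7.83782808e+01],
       [ 0.00000000e+00,  0.00000000e+00,  0.00000000e+00,
         1.00000000e+00]])}
```

View pics/scene0.png

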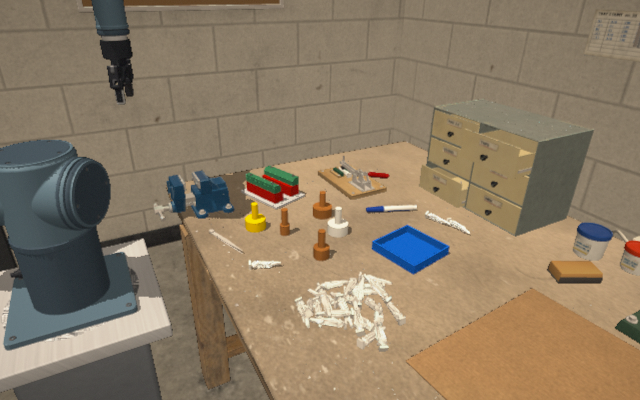

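View pics/side0.png

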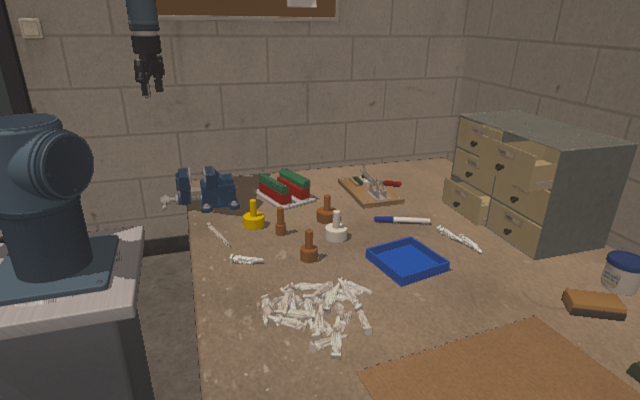

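View pics/wrist0.png

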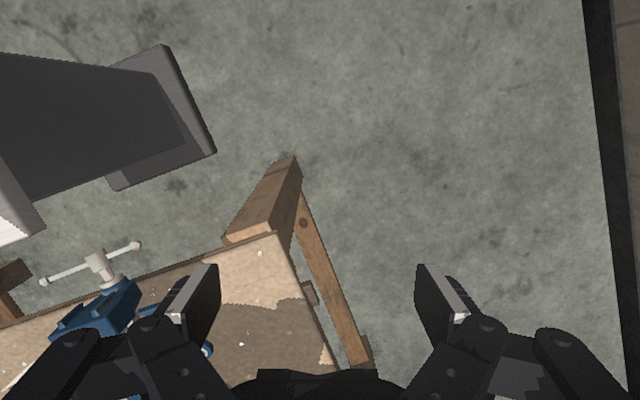

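```bash
cat > h.py <<'E'
import numpy as np, cv2
from scipy.spatial.transform import Rotation as R
def rot(q): return R.from_quat([q[1],q[2],q[3],q[0]]).as_matrix()
def cloud(c,o=None):
    d=c["depth"].astype(float); h,w=d.shape; f=h/2/np.tan(np.radians(c["fovy"])/2)
    v,u=np.mgrid[:h,:w]; P=np.stack([(u-c["cx"])/f*d,(v-c["cy"])/f*d,d],-1)
    if "mount" in c:
        M=c["mount"]; P=P@M[:3,:3].T+M[:3,3]
        return P@rot(o["ee_rot"]).T+o["ee_pos"]
    return P@rot(c["attitude"]).T+c["eye"]
E
python3 - <<'E'
import pickle,cv2,numpy as np
from h import *
o,d=pickle.load(open("s0.pkl","rb"))
for n,pts in [("scene",[(450,330),(285,225),(321,248),(322,208),(410,262),(315,300)]),("side",[(280,225),(309,255),(326,213)])]:
    P=cloud(d[n])
    for u,v in pts: print(n,u,v,P[v,u].round(1))
im=d["scene"]["pixels"][:,:,::-1]
cv2.imwrite("pics/c0.png",cv2.resize(im[155:275,220:460],None,fx=3.3,fy=3.3,interpolation=2))
print(rot(o["ee_rot"]).round(3))
E
```

```text
scene 450 330 [ 5.743e+02 -3.987e+02 -1.000e-01]
scene 285 225 [450.6  16.3  26.3]
scene 321 248 [ 479.7 -106.8   25.4]
scene 322 208 [570.3  52.5  25.6]
scene 410 262 [ 640.  -211.5    3.3]
scene 315 300 [ 395.  -238.1   14.2]
side 280 225 [452.3  13.7  26.5]
side 309 255 [ 481.8 -118.7   19. ]
side 326 213 [572.1  44.4  27.2]
[[ 0.35  -0.001 -0.937]
 [ 0.937 -0.002  0.35 ]
 [-0.002 -1.     0.   ]]
```

View pics/c0.png

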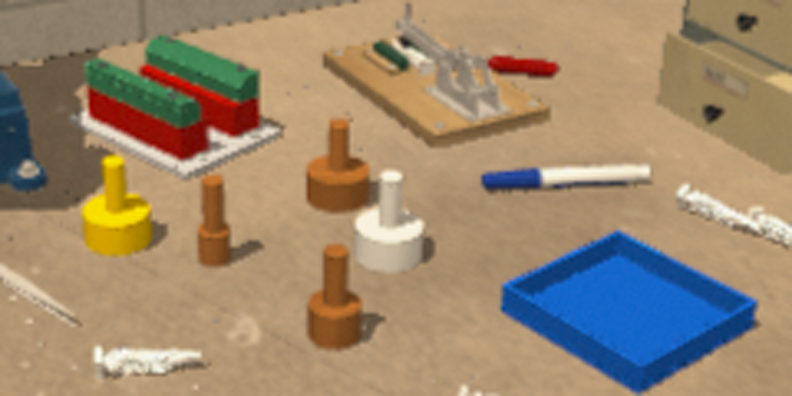

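Candidates in the scene picture: brown narrow (285,225), brown wide (322,208), yellow (255,220), white (338,228) and brown medium (321,248). The 36 mm drum (between 28 and 44) should be the medium one, so I'll measure it to confirm.

```bash
python3 - <<'E'
import pickle,cv2,numpy as np
from h import *
from scipy.optimize import least_squares
o,d=pickle.load(open("s0.pkl","rb"))
def fit(p,r):
    s=least_squares(lambda x:np.hypot(p[:,0]-x[0],p[:,1]-x[1])-r,p.mean(0)[:2]+[0,r*.6],loss="soft_l1")
    return s.x,np.sqrt(np.mean(s.fun**2))
for n in ["scene","side"]:
    P=cloud(d[n]); im=d[n]["pixels"]; hsv=cv2.cvtColor(im,cv2.COLOR_RGB2HSV).astype(int)
    for nm,c in [("a",(452,18)),("b",(481,-112)),("c",(572,52))]:
        m=(np.hypot(P[...,0]-c[0],P[...,1]-c[1])<40)&(P[...,2]>4)&(hsv[...,1]>140)
        p=P[m]
        dr=p[(p[:,2]<22)]; st=p[(p[:,2]>31)&(p[:,2]<62)]
        top=p[p[:,2]>63.5]
        # width perpendicular to view
        e=d[n]["eye"][:2]; v=dr[:,:2].mean(0)-e; v/=np.linalg.norm(v); t=np.array([-v[1],v[0]])
        s=dr[:,:2]@t; w=s.max()-s.min()
        print(n,nm,"drumwidth",w.round(1),"stubfit",fit(st,8),"zmax",p[:,2].max().round(1),"top",top.mean(0).round(1),len(top),{r:fit(dr,r) for r in (12,18,25)} if 0 else fit(dr,w/2))
    h=hsv[...,0]; near=(P[...,0]>300)&(P[...,0]<850)&(np.abs(P[...,1])<400)
    bl=(h>100)&(h<118)&(hsv[...,1]>180)&near&(P[...,0]>550)&(P[...,2]>20)&(P[...,2]<24)
    b=P[bl][:,:2].astype(np.float32); print("tray",cv2.minAreaRect(b),len(b))
    fl=(h>100)&(h<118)&(hsv[...,1]>150)&(P[...,0]>550)&near&(P[...,2]>2.5)&(P[...,2]<5.5); print(P[fl].mean(0))
    gr=(h>60)&(h<90)&(hsv[...,1]>80)&near&(P[...,0]<700)&(P[...,2]>40); q=P[gr]; print("green",len(q),q.min(0).round(1),q.max(0).round(1))
    t=q[q[:,2]>58.5]; print("greentop",len(t),cv2.minAreaRect(t[:,:2].astype(np.float32)))
    wh=(hsv[...,1]<60)&(hsv[...,2]>120)&(P[...,2]>5)&(P[...,2]<11)&(np.hypot(P[...,0]-q[:,0].mean(),P[...,1]-q[:,1].mean())<110)
    print("foot",wh.sum(),cv2.minAreaRect(P[wh][:,:2].astype(np.float32)))
E
```

```text
scene a drumwidth 21.4 stubfit (array([452.95262421,  24.22932602]), np.float64(1.317895186797134)) zmax 65.1 top [452.3  23.1  64.3] 15 (array([451.89189279,  22.67670982]), np.float64(1.1468240804037757))
scene b drumwidth 30.6 stubfit (array([ 484.05201727, -100.34407806]), np.float64(1.0542580169425027)) zmax 66.2 top [ 483.  -100.2   64.7] 19 (array([ 482.64626631, -102.30089722]), np.float64(1.1968132407793677))
scene c drumwidth 46.5 stubfit (array([578.10240014,  64.45393943]), np.float64(1.6358615816673356)) zmax 65.1 top [577.6  64.   64.2] 13 (array([576.67910068,  63.59749769]), np.float64(2.4025363649545053))
tray ((667.7838745117188, -176.00099182128906), (118.87266540527344, 119.86428833007812), 10.763286590576172) 127
[ 675.21234952 -172.17765379    3.43231204]
green 560 [447.9 158.9  40. ] [568.  298.6  60.9]
greentop 58 ((506.81256103515625, 229.77662658691406), (86.037109375, 117.93779754638672), 17.840656280517578)
foot 204 ((507.6787109375, 229.22567749023438), (108.67172241210938, 151.41433715820312), 20.51936912536621)
side a drumwidth 18.5 stubfit (array([455.
[... 307 characters left out ...]
ay([ 483.27786114, -104.59214039]), np.float64(1.364761344304522))
side c drumwidth 34.3 stubfit (array([580.08056007,  64.16627781]), np.float64(1.2553126884828776)) zmax 67.0 top [577.9  58.6  66.1] 12 (array([575.41383036,  56.85609285]), np.float64(2.0083532035709317))
tray ((643.5044555664062, -207.83282470703125), (72.22158813476562, 152.3299102783203), 52.737388610839844) 32
[ 676.51158761 -167.84523983    4.08948665]
green 329 [452.1 160.2  40.6] [568.4 294.6  62. ]
greentop 117 ((510.5755310058594, 226.59048461914062), (88.16822052001953, 114.29326629638672), 18.179588317871094)
foot 214 ((491.8899841308594, 199.8683624267578), (87.96483612060547, 173.8560791015625), 51.93212890625)
```

```bash
cat >> h.py <<'E'
def to(o,target):
    return (rot(o["ee_rot"]).T@(np.array(target)-o["ee_pos"])).round(1)
E
python3 - <<'E'
import pickle
from h import *
o,d=pickle.load(open("s0.pkl","rb"))
print(to(o,(483,-101,150)))
P=cloud(d["scene"]); print(P[234,338],P[213,338])
# leveling error
print(rot(o["ee_rot"]).round(4))
E
```

```text
[-474.8   81.1 -488. ]
[558.46475212 -47.68108583   6.41963419] [564.63998669 -34.0551763   54.79463449]
[[ 3.502e-01 -1.000e-03 -9.367e-01]
 [ 9.367e-01 -1.500e-03  3.502e-01]
 [-1.800e-03 -1.000e+00  4.000e-04]]
```

>>> arm_command(
  increments=[
    [100, [-35, 5, -35], [0, 0, 0]],
    [100, [-70, 10, -72], [0, 0, 0]],
    [100, [-105, 15, -108], [0, 0, 0]],
    [100, [-140, 20, -144], [0, 0, 0]],
    [100, [-175, 25, -180], [0, 0, 0]],
    [100, [-210, 31, -216], [0, 0, 0]],
    [100, [-245, 37, -252], [0, 0, 0]],
    [100, [-280, 43, -288], [0, 0, 0]],
  ],
)

```text
time_s: 0.95
ee_pos: [362.5, 153.7, 188.4]
ee_rot: [-0.581, 0.581, 0.403, -0.403]
ft_force: [1.1, -0.3, 0.4]
gripper_width: 52.1
```

```bash
python3 -c "
from station import env
from h import *
o=env.get_obs();print(o['time_s'],o['ee_pos'],to(o,(483,-101,150)),o['q'].round(2),o['gripper_width'])"
```

```text
0.95 [362.53624736 153.68606846 188.37560349] [-196.4   38.6 -202. ] [ 0.12  0.01  1.94 -0.    1.19 -1.1 ] 52.13292576275086
```

>>> arm_command(
  increments=[
    [100, [-35, 7, -35], [0, 0, 0]],
    [100, [-70, 14, -72], [0, 0, 0]],
    [100, [-105, 21, -108], [0, 0, 0]],
    [100, [-140, 28, -144], [0, 0, 0]],
    [100, [-175, 35, -180], [0, 0, 0]],
    [100, [-196, 38.5, -202], [0, 0, 0]],
    [100, [-196, 38.5, -202], [0, 0, 0]],
    [100, [-196, 38.5, -202], [0, 0, 0]],
  ],
)

```text
time_s: 1.75
ee_pos: [482.7, -101.0, 149.4]
ee_rot: [0.582, -0.581, -0.402, 0.403]
ft_force: [0.1, 0.8, 0.0]
gripper_width: 51.6
```

```bash
cat > look.py <<'E'
import sys,pickle
from station import env
from h import *
n=sys.argv[1]; cam=sys.argv[2] if len(sys.argv)>2 else "wrist"
o=env.get_obs(); c=env.camera(cam)
pickle.dump((o,c),open(n+".pkl","wb")); cv2.imwrite(f"pics/{n}.png",c["pixels"][:,:,::-1])
print(o["time_s"],o["ee_pos"].round(1),o["ft_force"].round(1),o["gripper_width"])
E
python3 look.py w1; python3 - <<'E'
import pickle
from h import *
from scipy.optimize import least_squares
o,c=pickle.load(open("w1.pkl","rb")); P=cloud(c,o)
hsv=cv2.cvtColor(c["pixels"],cv2.COLOR_RGB2HSV).astype(int)
m=(np.hypot(P[...,0]-483,P[...,1]+101)<35)&(P[...,2]>4)&(hsv[...,1]>120)
p=P[m]
t=p[p[:,2]>64]; print("top",len(t),t.mean(0),cv2.minEnclosingCircle(t[:,:2].astype(np.float32)))
t=p[(p[:,2]>23)&(p[:,2]<28)]; print("drumtop",len(t),cv2.minEnclosingCircle(t[:,:2].astype(np.float32)),t[:,2].mean())
E
```

```text
1.75 [ 482.7 -101.   149.4] [0.1 0.8 0. ] 51.59849411202377
top 1037 [475.82371292 -97.22674871 173.87502625] ((478.1363830566406, -98.55720520019531), 31.281963348388672)
drumtop 823 ((483.2825622558594, -99.43473815917969), 17.681875228881836) 25.93423729411234
```

View pics/w1.png

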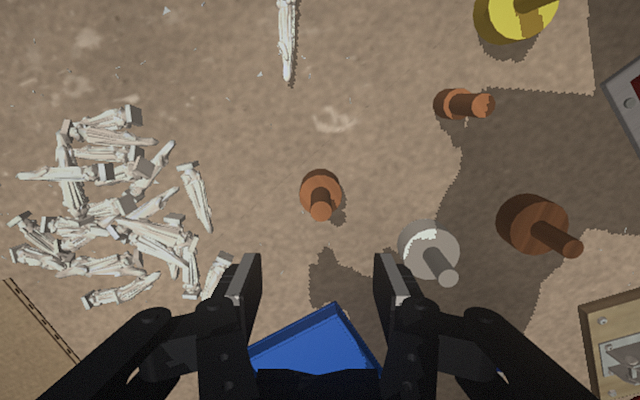

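```bash
python3 - <<'E'
import pickle
from h import *
o,c=pickle.load(open("w1.pkl","rb")); P=cloud(c,o)
hsv=cv2.cvtColor(c["pixels"],cv2.COLOR_RGB2HSV).astype(int)
m=(np.hypot(P[...,0]-483,P[...,1]+101)<35)&(P[...,2]>63)&(P[...,2]<69)&(hsv[...,1]>120)
t=P[m];print("top",len(t),t.mean(0),cv2.minEnclosingCircle(t[:,:2].astype(np.float32)))
print(to(o,(483.4,-99.5,31)))
E
```

```text
top 348 [483.29068147 -99.21796207  65.85874777] ((483.5421142578125, -99.12194061279297), 7.872159004211426)
[  1.7 118.4  -0.4]
```

>>> arm_command(
  increments=[
    [100, [1, 30, 0], [0, 0, 0]],
    [100, [1.5, 60, 0], [0, 0, 0]],
    [100, [1.7, 85, -0.4], [0, 0, 0]],
    [100, [1.7, 105, -0.4], [0, 0, 0]],
    [100, [1.7, 118, -0.4], [0, 0, 0]],
    [100, [1.7, 118, -0.4], [0, 0, 0]],
    [140, [1.7, 118, -0.4], [0, 0, 0]],
    [255, [1.7, 118, -0.4], [0, 0, 0]],
  ],
)

```text
time_s: 2.6
ee_pos: [483.8, -98.3, 32.8]
ee_rot: [-0.581, 0.581, 0.403, -0.403]
ft_force: [0.3, 0.1, -0.3]
gripper_width: 25.4
```

>>> arm_command(
  increments=[
    [255, [0, 0, 0], [0, 0, 0]],
    [255, [0, 0, 0], [0, 0, 0]],
    [255, [0, 0, 0], [0, 0, 0]],
    [255, [0, 0, 0], [0, 0, 0]],
    [255, [0, 0, 0], [0, 0, 0]],
    [255, [0, 0, 0], [0, 0, 0]],
    [255, [0, 0, 0], [0, 0, 0]],
    [255, [0, -5, 0], [0, 0, 0]],
  ],
)

```text
time_s: 3.4
ee_pos: [483.3, -98.1, 37.5]
ee_rot: [0.581, -0.581, -0.403, 0.404]
ft_force: [0.4, -0.7, -1.1]
gripper_width: 13.8
```

```bash
python3 look.py w2; python3 -c "
from station import env
from h import *
o=env.get_obs();print(o['ee_pos'],to(o,(483,-99.5,150)),to(o,(508,229,150)))"
```

```text
3.4 [483.3 -98.1  37.5] [ 0.4 -0.7 -1.1] 13.837729397300505
[483.82671579 -98.37142007  38.41100606] [  -1.4 -111.6    0.3] [ 315.1 -111.8   91.8]
```

View pics/w2.png

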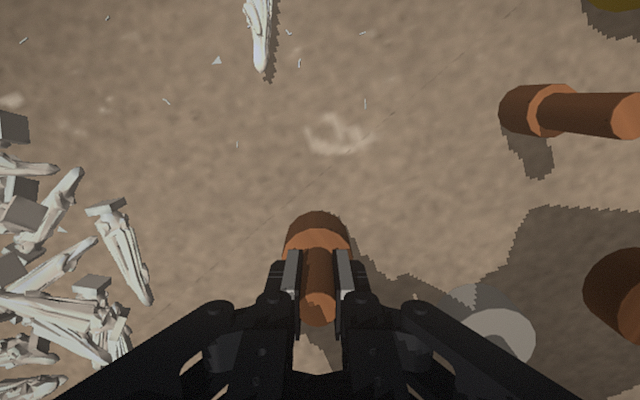

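The wrist picture shows the stub between the pads at (320,285), with the drum below it at (318,235). Next I'll lift it and move toward the gauge, stopping short of it to look.

>>> arm_command(
  increments=[
    [255, [0, -25, 0], [0, 0, 0]],
    [255, [0, -65, 0], [0, 0, 0]],
    [255, [0, -105, 5], [0, 0, 0]],
    [255, [30, -112, 10], [0, 0, 0]],
    [255, [70, -112, 20], [0, 0, 0]],
    [255, [115, -112, 33], [0, 0, 0]],
    [255, [160, -112, 46], [0, 0, 0]],
    [255, [205, -112, 60], [0, 0, 0]],
  ],
)

```text
time_s: 4.25
ee_pos: [499.1, 116.3, 150.3]
ee_rot: [-0.581, 0.581, 0.403, -0.403]
ft_force: [1.3, 0.6, -0.6]
gripper_width: 13.8
```

```bash
python3 look.py w3; python3 -c "
from station import env
from h import *
o=env.get_obs();print(o['ee_pos'],to(o,(508,229,150)))"
```

```text
4.25 [499.1 116.3 150.3] [ 1.3  0.6 -0.6] 13.812619521044635
[498.61050696 123.2343392  150.35775239] [102.4   0.8  27.9]
```

View pics/w3.png

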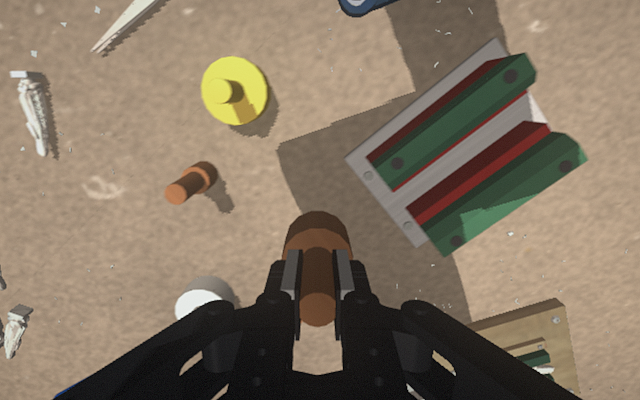

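```bash
sleep 0; python3 look.py w4; cat > g.py <<'E'
import pickle,sys
from h import *
o,c=pickle.load(open(sys.argv[1]+".pkl","rb")); P=cloud(c,o)
hsv=cv2.cvtColor(c["pixels"],cv2.COLOR_RGB2HSV).astype(int); h=hsv[...,0]
near=np.hypot(P[...,0]-508,P[...,1]-229)<110
gr=(h>60)&(h<90)&(hsv[...,1]>60)&near
t=P[gr&(P[...,2]>56.5)&(P[...,2]<64)]; print("greentop",len(t),t[:,2].mean(),cv2.minAreaRect(t[:,:2].astype(np.float32)))
f=P[near&(hsv[...,1]<70)&(hsv[...,2]>90)&(P[...,2]>5)&(P[...,2]<11)]; print("foot",len(f),cv2.minAreaRect(f[:,:2].astype(np.float32)))
def axis(a):
    a=np.radians(a); return np.array([np.cos(a),np.sin(a)]),np.array([-np.sin(a),np.cos(a)])
for a in (17,18,19,20,21):
    x,y=axis(a); s=(t[:,:2]-[508,229])@x; q=(t[:,:2]-[508,229])@y
    L=s[s<0];Rr=s[s>0]
    print(a,[np.percentile(k,[1,99]).round(1) for k in (L,Rr,q)])
# plinth
Q=(P-o["ee_pos"])@rot(o["ee_rot"])
m=(hsv[...,1]>110)&(h<20)&(np.hypot(Q[...,0],Q[...,2])<40)&(Q[...,1]>-60)&(Q[...,1]<45)
p=Q[m]
for y0 in range(-50,40,6):
    k=p[(p[:,1]>y0)&(p[:,1]<=y0+6)]
    if len(k)>20: print(y0,len(k),"x",np.percentile(k[:,0],[1,99]).round(1),"z",np.percentile(k[:,2],[1,99]).round(1))
print("ymax",np.percentile(p[:,1],[0.5,99.5]))
E
python3 g.py w4
```

```text
4.3 [498.6 123.2 150.4] [ 0.6  5.  -0.1] 13.415411239611576
greentop 7198 59.67406556722987 ((509.33135986328125, 233.58578491210938), (90.20516967773438, 119.27643585205078), 19.033756256103516)
foot 7445 ((509.4661865234375, 233.9493865966797), (110.16773986816406, 150.44094848632812), 19.044958114624023)
17 [array([-43.2, -22.7]), array([28.9, 47.6]), array([-54.7,  61.5])]
18 [array([-42.5, -23.3]), array([29. , 47.1]), array([-54.5,  62. ])]
19 [array([-42. , -23.5]), array([28.9, 46.9]), array([-54.5,  62.1])]
20 [array([-42.4, -23.4]), array([28.7, 47.3]), array([-54.5,  62.3])]
21 [array([-43. , -22.9]), array([28.2, 47.9]), array([-54.5,  62.3])]
-38 896 x [-7.4  6.1] z [-6.8  7.5]
-32 444 x [-7.4  6. ] z [-7.   8.1]
-26 260 x [-7.3  6.1] z [3.6 8.2]
-20 224 x [-7.3  6.2] z [3.5 7.9]
-14 197 x [-7.3  5.9] z [4.  8.1]
-8 173 x [-7.2  6.1] z [3.8 8. ]
-2 153 x [-7.3  6. ] z [3.8 7.9]
4 1275 x [-17.2  15.7] z [ 1.7 17.3]
10 204 x [-17.7  14.7] z [ 3.9 17.7]
16 196 x [-17.2  14.4] z [ 5.3 17.6]
22 158 x [-17.3  14.2] z [ 5.1 17.7]
28 106 x [-17.4  13.6] z [ 5.  17.7]
ymax [-34.27302091  30.85808277]
```

```bash
python3 look.py w5;  python3 look.py w6; python3 g.py w6
```

```text
4.35 [498.6 119.9 150.2] [-0.8 -1.1 -0.9] 13.949907676442793
4.4 [498.7 117.4 150. ] [-0.1 -0.1 -0.4] 13.647183380869636
greentop 7348 59.70173457942794 ((509.231201171875, 233.78695678710938), (90.05058288574219, 119.50032043457031), 19.001115798950195)
foot 7598 ((509.3409423828125, 233.66954040527344), (109.92311096191406, 150.14242553710938), 19.14714241027832)
17 [array([-43.2, -22.9]), array([28.8, 47.7]), array([-54.6,  62. ])]
18 [array([-42.5, -23.4]), array([29. , 47.3]), array([-54.4,  62.1])]
19 [array([-42. , -23.7]), array([29.1, 47. ]), array([-54.4,  62.3])]
20 [array([-42.3, -23.4]), array([28.7, 47.3]), array([-54.4,  62.4])]
21 [array([-42.9, -23. ]), array([28.2, 48. ]), array([-54.3,  62.7])]
-38 876 x [-7.4  6.1] z [-6.9  7.4]
-32 475 x [-7.4  6.2] z [-7.1  7.9]
-26 253 x [-7.3  5.9] z [3.5 8. ]
-20 220 x [-7.2  6. ] z [3.6 7.9]
-14 201 x [-7.4  5.8] z [3.9 8. ]
-8 174 x [-7.2  6. ] z [3.8 7.9]
-2 154 x [-7.3  6. ] z [3.6 7.8]
4 1265 x [-17.3  15.6] z [ 1.6 17.3]
10 216 x [-17.7  14.5] z [ 4.  17.7]
16 176 x [-17.9  14.4] z [ 3.5 17.6]
22 155 x [-17.2  14.1] z [ 5.5 17.6]
28 99 x [-16.7  13.1] z [ 7.1 17.5]
ymax [-34.10587087  31.12631514]
```

```bash
python3 -c "
from station import env
from h import *
o=env.get_obs();print(o['ee_pos'],to(o,(509.4,234.2,125)))"
```

```text
[498.80553654 115.69201225 149.97861902] [114.9  24.8  31.1]
```

>>> arm_command(
  increments=[
    [255, [25, 0, 7], [0, 0, 0]],
    [255, [60, 0, 17], [0, 0, 0]],
    [255, [90, 5, 25], [0, 0, 0]],
    [255, [108, 15, 29], [0, 0, 0]],
    [255, [115, 25, 31], [0, 0, 0]],
    [255, [115, 25, 31], [0, 0, 0]],
    [255, [115, 25, 31], [0, 0, 0]],
    [255, [115, 25, 31], [0, 0, 0]],
  ],
)

```text
time_s: 5.25
ee_pos: [509.9, 232.9, 125.2]
ee_rot: [-0.58, 0.581, 0.403, -0.404]
ft_force: [0.0, -0.2, -0.8]
gripper_width: 13.4
```

```bash
python3 look.py w7; python3 g.py w7; python3 -c "
from station import env
from h import *
o=env.get_obs();print(o['ee_pos'],to(o,(509.4,234.2,72)))"
```

```text
5.25 [509.9 232.9 125.2] [ 0.  -0.2 -0.8] 13.430657727532306
greentop 6257 59.691179124770066 ((509.288330078125, 233.55648803710938), (89.74161529541016, 119.32080078125), 18.75809097290039)
foot 8500 ((509.5761413574219, 233.77801513671875), (109.74516296386719, 150.07656860351562), 18.97870445251465)
17 [array([-43.2, -23.3]), array([27.6, 46. ]), array([-54. ,  62.4])]
18 [array([-42.4, -23.5]), array([28.3, 46.5]), array([-53.4,  62.6])]
19 [array([-41.8, -23.5]), array([29. , 47.1]), array([-52.9,  62.8])]
20 [array([-41.9, -23.1]), array([29.6, 47.7]), array([-52.3,  62.9])]
21 [array([-42.4, -22.5]), array([29.9, 48.6]), array([-51.6,  63.4])]
-38 895 x [-7.4  6.2] z [-7.   7.5]
-32 469 x [-7.4  6.2] z [-6.9  8. ]
-26 254 x [-7.3  6.1] z [3.5 8.2]
-20 232 x [-7.4  6.1] z [3.5 7.9]
-14 197 x [-7.4  5.9] z [3.6 8.1]
-8 181 x [-7.3  6.1] z [3.6 8.1]
-2 159 x [-7.3  5.9] z [3.8 7.9]
4 1292 x [-17.2  15.7] z [ 1.7 17.3]
10 240 x [-17.9  14.5] z [ 3.3 17.6]
16 205 x [-17.8  14.4] z [ 3.6 17.6]
22 166 x [-17.3  14. ] z [ 5.2 17.6]
28 120 x [-16.7  14.2] z [ 7.2 17.4]
ymax [-34.22957672  31.45417084]
[510.02428172 233.04397854 125.29229275] [ 0.9 53.3  1. ]
```

View pics/w7.png

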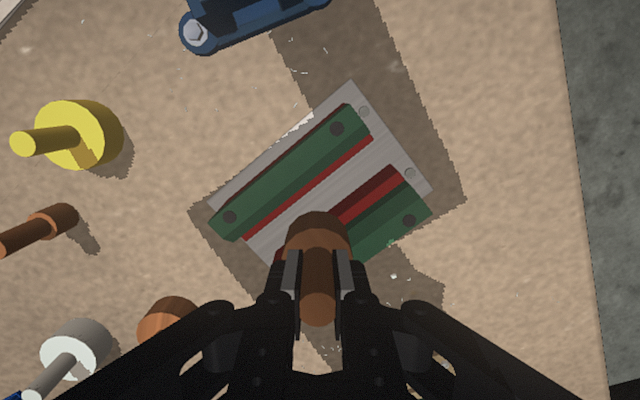

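>>> arm_command(
  increments=[
    [255, [1, 15, 1], [0, 0, 0]],
    [255, [1, 25, 1], [0, 0, 0]],
    [255, [1, 32, 1], [0, 0, 0]],
    [255, [1, 38, 1], [0, 0, 0]],
    [255, [1, 43, 1], [0, 0, 0]],
    [255, [1, 47, 1], [0, 0, 0]],
    [255, [1, 47, 1], [0, 0, 0]],
    [255, [1, 47, 1], [0, 0, 0]],
  ],
)

```text
time_s: 6.1
ee_pos: [509.6, 234.4, 78.4]
ee_rot: [-0.58, 0.581, 0.404, -0.404]
ft_force: [-0.0, 0.2, -1.1]
gripper_width: 13.8
```

```bash
python3 look.py w8; python3 look.py s8 side; python3 - <<'E'
import cv2
im=cv2.imread("pics/s8.png")[130:230,230:350]; cv2.imwrite("pics/s8c.png",cv2.resize(im,None,fx=5,fy=5))
E
```

```text
6.1 [509.6 234.4  78.4] [-0.   0.2 -1.1] 13.826037364629077
6.15 [509.7 234.4  78.6] [ 0.6 -0.4  0.3] 13.667743868540432
```

View pics/w8.png

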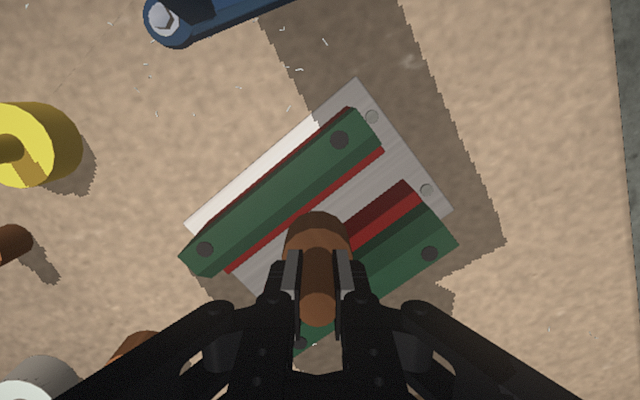

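View pics/s8c.png

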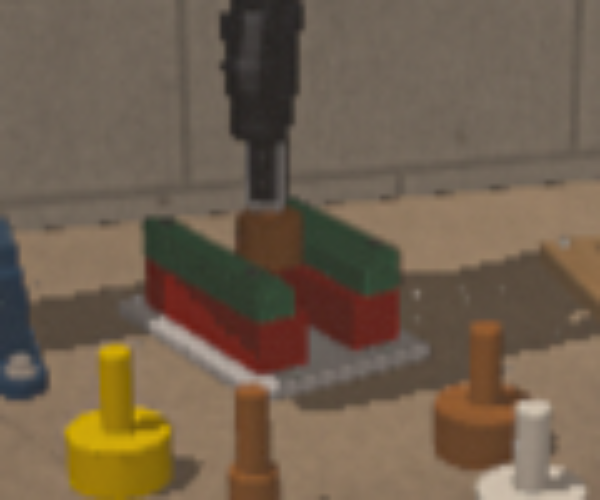

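The plinth is between the green jaws with no force on it. I'll now lower it slowly onto the step.

>>> arm_command(
  increments=[
    [255, [0, 2, 0], [0, 0, 0]],
    [255, [0, 4, 0], [0, 0, 0]],
    [255, [0, 5, 0], [0, 0, 0]],
    [255, [0, 6, 0], [0, 0, 0]],
    [255, [0, 7, 0], [0, 0, 0]],
    [255, [0, 7.5, 0], [0, 0, 0]],
    [255, [0, 8, 0], [0, 0, 0]],
    [255, [0, 8, 0], [0, 0, 0]],
  ],
)

```text
time_s: 7.0
ee_pos: [509.8, 234.4, 71.4]
ee_rot: [-0.58, 0.581, 0.404, -0.404]
ft_force: [-2.8, -0.7, 4.9]
gripper_width: 13.9
```

>>> arm_command(
  increments=[
    [255, [0, 1, 0], [0, 0, 0]],
    [255, [0, 1, 0], [0, 0, 0]],
    [255, [0, 1, 0], [0, 0, 0]],
    [255, [0, 1, 0], [0, 0, 0]],
    [255, [0, 1, 0], [0, 0, 0]],
    [255, [0, 1, 0], [0, 0, 0]],
    [255, [0, 1, 0], [0, 0, 0]],
    [255, [0, 1, 0], [0, 0, 0]],
  ],
)

```text
time_s: 7.8
ee_pos: [509.8, 234.4, 71.3]
ee_rot: [-0.58, 0.581, 0.404, -0.404]
ft_force: [-2.4, -0.8, 8.0]
gripper_width: 13.7
```

```bash
python3 look.py w9; python3 g.py w9 | tail -12
```

```text
7.8 [509.8 234.4  71.3] [-2.4 -0.8  8. ] 13.726109302316022
-26 263 x [-7.3  6. ] z [3.7 8. ]
-20 224 x [-7.4  6.1] z [3.6 8. ]
-14 201 x [-7.3  5.9] z [3.6 8. ]
-8 182 x [-7.3  6.1] z [3.8 8.1]
-2 157 x [-7.4  5.9] z [3.9 7.9]
4 1298 x [-17.2  16.1] z [ 1.6 17.3]
10 251 x [-17.7  16. ] z [ 2.6 17.6]
16 284 x [-37.3  15.8] z [-1.4 36.1]
22 171 x [-17.5  15.7] z [ 3.6 17.7]
28 1241 x [-37.6  38.4] z [-9.6 35.6]
34 355 x [-36.5  38.2] z [-8.8 33.9]
ymax [-33.66940805  43.99034806]
```

Contact is solid: 8 N upward, with the TCP at 71.3. I'll release briefly so the plinth rests freely on the step, then check.

>>> arm_command(
  increments=[
    [180, [0, 0, 0], [0, 0, 0]],
    [150, [0, 0, 0], [0, 0, 0]],
    [150, [0, 0, 0], [0, 0, 0]],
    [150, [0, 0, 0], [0, 0, 0]],
    [150, [0, 0, 0], [0, 0, 0]],
    [150, [0, 0, 0], [0, 0, 0]],
    [150, [0, 0, 0], [0, 0, 0]],
    [150, [0, 0, 0], [0, 0, 0]],
  ],
)

```text
time_s: 8.65
ee_pos: [509.8, 234.4, 71.3]
ee_rot: [-0.58, 0.581, 0.404, -0.404]
ft_force: [-0.8, 0.8, 0.2]
gripper_width: 35.4
```

```bash
python3 look.py w10; python3 - <<'E'
import pickle
from h import *
o,c=pickle.load(open("w10.pkl","rb")); P=cloud(c,o)
hsv=cv2.cvtColor(c["pixels"],cv2.COLOR_RGB2HSV).astype(int)
n=(np.hypot(P[...,0]-509,P[...,1]-233)<22)&(hsv[...,1]>110)&(hsv[...,0]<20)
for a,b in ((101,108),(62,67)):
    t=P[n&(P[...,2]>a)&(P[...,2]<b)]; print(len(t),t[:,2].mean(),cv2.minEnclosingCircle(t[:,:2].astype(np.float32)))
E
```

```text
8.65 [509.8 234.4  71.3] [-0.8  0.8  0.2] 35.4146110010332
1220 103.7592706523586 ((509.87078857421875, 239.69593811035156), 13.915571212768555)
2283 63.98726445558377 ((509.3519592285156, 233.49566650390625), 17.92254066467285)
```

View pics/w10.png

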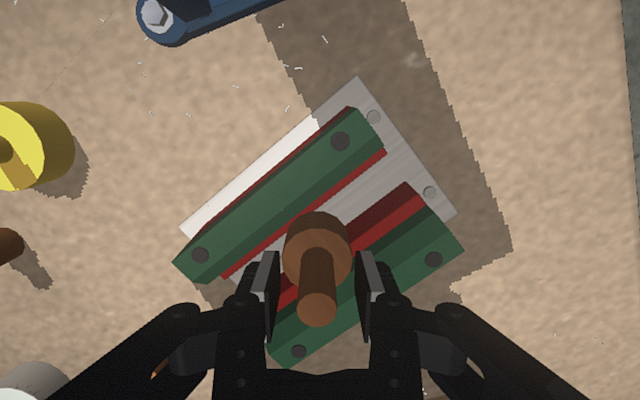

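With the gripper open, the drum top is at 64.0 mm and the stub top at 103.8, so the underside is at 38: it rests on the step, centred. I'll regrip and lift it.

>>> arm_command(
  increments=[
    [200, [0, 0, 0], [0, 0, 0]],
    [255, [0, 0, 0], [0, 0, 0]],
    [255, [0, 0, 0], [0, 0, 0]],
    [255, [0, 0, 0], [0, 0, 0]],
    [255, [0, 0, 0], [0, 0, 0]],
    [255, [0, 0, 0], [0, 0, 0]],
    [255, [0, 0, 0], [0, 0, 0]],
    [255, [0, 0, 0], [0, 0, 0]],
  ],
)

```text
time_s: 9.5
ee_pos: [509.8, 234.4, 71.4]
ee_rot: [-0.58, 0.581, 0.404, -0.404]
ft_force: [-0.7, -0.5, 2.8]
gripper_width: 13.9
```

>>> arm_command(
  increments=[
    [255, [0, -6, 0], [0, 0, 0]],
    [255, [0, -15, 0], [0, 0, 0]],
    [255, [0, -25, 0], [0, 0, 0]],
    [255, [0, -40, 0], [0, 0, 0]],
    [255, [0, -60, 0], [0, 0, 0]],
    [255, [0, -79, 0], [0, 0, 0]],
    [255, [0, -79, 0], [0, 0, 0]],
    [255, [0, -79, 0], [0, 0, 0]],
  ],
)

```text
time_s: 10.3
ee_pos: [509.9, 234.5, 150.9]
ee_rot: [-0.58, 0.581, 0.405, -0.403]
ft_force: [-0.4, -0.0, -0.6]
gripper_width: 13.3
```

```bash
python3 -c "
from station import env
from h import *
o=env.get_obs();print(o['ee_pos'],o['gripper_width'],to(o,(650,-168,150)))"
```

```text
[509.86385908 234.54238265 150.87929208] 13.329140258177475 [-328.7    1.7 -271.3]
```

>>> arm_command(
  increments=[
    [255, [-25, 0, -20], [0, 0, 0]],
    [255, [-60, 0, -48], [0, 0, 0]],
    [255, [-95, 0, -77], [0, 0, 0]],
    [255, [-130, 0, -106], [0, 0, 0]],
    [255, [-165, 0, -135], [0, 0, 0]],
    [255, [-200, 0, -164], [0, 0, 0]],
    [255, [-235, 0, -193], [0, 0, 0]],
    [255, [-260, 0, -214], [0, 0, 0]],
  ],
)

```text
time_s: 11.1
ee_pos: [620.0, -86.5, 149.9]
ee_rot: [-0.58, 0.581, 0.404, -0.403]
ft_force: [-0.2, 0.3, -1.1]
gripper_width: 13.3
```

```bash
python3 -c "
from station import env
from h import *
o=env.get_obs();print(o['ee_pos'],o['gripper_width'],to(o,(655,-175,130)))"
```

```text
[620.01255997 -86.50331687 149.87123439] 13.270966056162603 [-70.7  20.  -63.7]
```

>>> arm_command(
  increments=[
    [255, [-20, 0, -18], [0, 0, 0]],
    [255, [-40, 5, -36], [0, 0, 0]],
    [255, [-60, 10, -54], [0, 0, 0]],
    [255, [-71, 15, -64], [0, 0, 0]],
    [255, [-71, 20, -64], [0, 0, 0]],
    [255, [-71, 20, -64], [0, 0, 0]],
    [255, [-71, 20, -64], [0, 0, 0]],
    [255, [-71, 20, -64], [0, 0, 0]],
  ],
)

```text
time_s: 11.9
ee_pos: [655.2, -174.0, 130.4]
ee_rot: [-0.58, 0.581, 0.404, -0.404]
ft_force: [0.6, 0.3, -0.8]
gripper_width: 13.7
```

```bash
python3 look.py w11; python3 - <<'E'
import pickle
from h import *
o,c=pickle.load(open("w11.pkl","rb")); P=cloud(c,o)
hsv=cv2.cvtColor(c["pixels"],cv2.COLOR_RGB2HSV).astype(int);h=hsv[...,0]
b=(h>98)&(h<122)&(hsv[...,1]>120)&(P[...,2]<30)
t=P[b&(P[...,2]>20)&(P[...,2]<24)]; print(len(t),cv2.minAreaRect(t[:,:2].astype(np.float32)))
t=P[b&(P[...,2]>2)&(P[...,2]<6)]; print(len(t),t[:,2].mean(),cv2.minAreaRect(t[:,:2].astype(np.float32)))
E
```

```text
11.9 [ 655.2 -174.   130.4] [ 0.6  0.3 -0.8] 13.672387298304045
2085 ((669.2400512695312, -173.60052490234375), (119.14595031738281, 119.22789001464844), 10.87988567352295)
12627 4.0266503756312595 ((661.564208984375, -119.00033569335938), (124.02989959716797, 241.29730224609375), 2.0007574558258057)
```

View pics/w11.png

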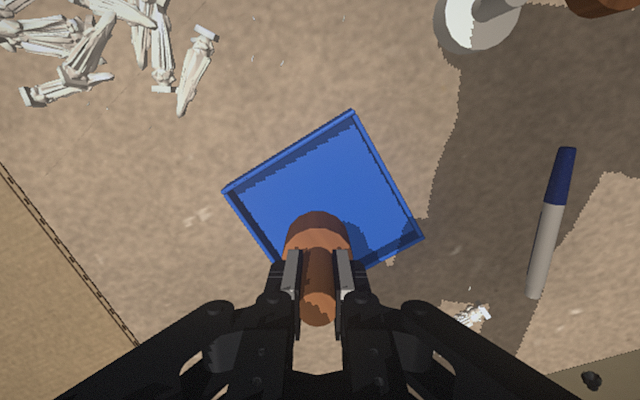

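```bash
python3 -c "
from station import env
from h import *
o=env.get_obs();print(o['ee_pos'],to(o,(669,-174,40)))"
```

```text
[ 655.28406727 -174.22400712  130.64010236] [  5.   90.7 -12.6]
```

>>> arm_command(
  increments=[
    [255, [5, 15, -12.5], [0, 0, 0]],
    [255, [5, 35, -12.5], [0, 0, 0]],
    [255, [5, 55, -12.5], [0, 0, 0]],
    [255, [5, 70, -12.5], [0, 0, 0]],
    [255, [5, 80, -12.5], [0, 0, 0]],
    [255, [5, 86, -12.5], [0, 0, 0]],
    [255, [5, 90, -12.5], [0, 0, 0]],
    [255, [5, 90, -12.5], [0, 0, 0]],
  ],
)

```text
time_s: 12.75
ee_pos: [669.0, -174.0, 40.7]
ee_rot: [-0.58, 0.581, 0.404, -0.403]
ft_force: [-0.2, -0.5, -1.0]
gripper_width: 14.2
```

>>> arm_command(
  increments=[
    [255, [0, 1, 0], [0, 0, 0]],
    [255, [0, 2, 0], [0, 0, 0]],
    [255, [0, 2.5, 0], [0, 0, 0]],
    [255, [0, 3, 0], [0, 0, 0]],
    [255, [0, 3.5, 0], [0, 0, 0]],
    [255, [0, 4, 0], [0, 0, 0]],
    [255, [0, 4, 0], [0, 0, 0]],
    [255, [0, 4, 0], [0, 0, 0]],
  ],
)

```text
time_s: 13.55
ee_pos: [669.2, -174.1, 37.5]
ee_rot: [-0.58, 0.581, 0.404, -0.403]
ft_force: [-1.3, 2.2, 4.8]
gripper_width: 13.9
```

Contact is at 5 N, at the expected height. Releasing now.

>>> arm_command(
  increments=[
    [200, [0, 0, 0], [0, 0, 0]],
    [150, [0, 0, 0], [0, 0, 0]],
    [130, [0, 0, 0], [0, 0, 0]],
    [130, [0, 0, 0], [0, 0, 0]],
    [130, [0, 0, 0], [0, 0, 0]],
    [130, [0, 0, 0], [0, 0, 0]],
    [130, [0, 0, 0], [0, 0, 0]],
    [130, [0, 0, 0], [0, 0, 0]],
  ],
)

```text
time_s: 14.35
ee_pos: [669.2, -174.1, 37.5]
ee_rot: [-0.58, 0.581, 0.404, -0.403]
ft_force: [0.3, 0.0, -1.2]
gripper_width: 42.1
```

>>> arm_command(
  increments=[
    [130, [0, -10, 0], [0, 0, 0]],
    [130, [0, -30, 0], [0, 0, 0]],
    [130, [0, -55, 0], [0, 0, 0]],
    [130, [0, -80, 0], [0, 0, 0]],
    [130, [0, -105, 0], [0, 0, 0]],
    [130, [0, -115, 0], [0, 0, 0]],
    [130, [0, -115, 0], [0, 0, 0]],
    [130, [0, -115, 0], [0, 0, 0]],
  ],
)

```text
time_s: 15.15
ee_pos: [668.4, -173.7, 151.7]
ee_rot: [-0.58, 0.581, 0.404, -0.404]
ft_force: [0.1, 0.4, -0.4]
gripper_width: 41.7
```

```bash
python3 look.py w12;python3 look.py s12 scene; python3 - <<'E'
import pickle
from h import *
o,c=pickle.load(open("w12.pkl","rb")); P=cloud(c,o)
hsv=cv2.cvtColor(c["pixels"],cv2.COLOR_RGB2HSV).astype(int)
n=(np.hypot(P[...,0]-669,P[...,1]+174)<30)&(hsv[...,1]>110)&(hsv[...,0]<20)
for a,b in ((67,73),(27,33)):
    t=P[n&(P[...,2]>a)&(P[...,2]<b)]; print(len(t),t[:,2].mean(),cv2.minEnclosingCircle(t[:,:2].astype(np.float32)))
E
```

```text
15.15 [ 668.4 -173.7  151.7] [ 0.1  0.4 -0.4] 41.69049002855796
15.2 [ 668.1 -173.6  150.9] [ 0.2 -0.4 -0.8] 41.6572363643146
321 70.02914660854661 ((668.92333984375, -174.89529418945312), 7.459697723388672)
710 30.004802910154417 ((669.1484985351562, -174.9856414794922), 17.493602752685547)
```

View pics/s12.png

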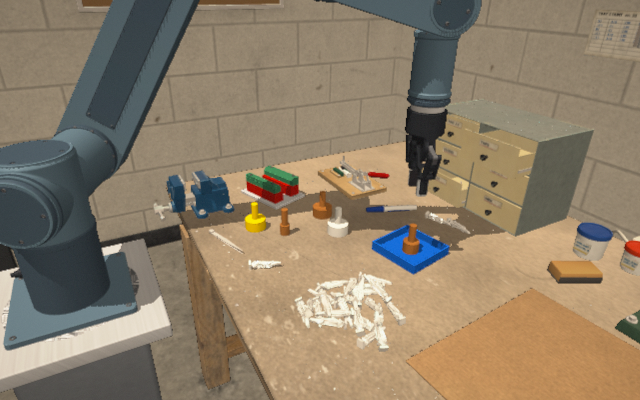

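View pics/w12.png

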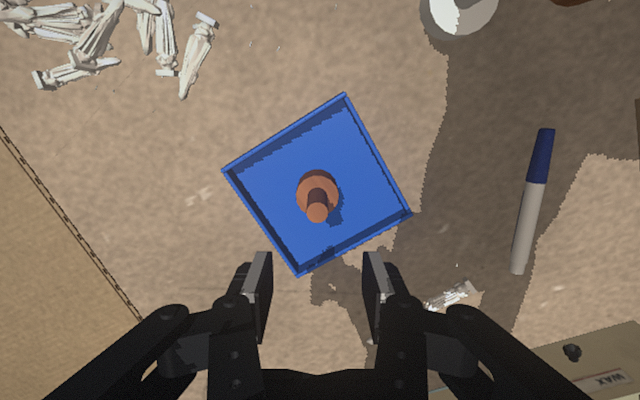

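The plinth stands upright in the tray at scene pixel (411,240): stub top 70.0 and drum top 30.0, with centres within 0.3 mm of each other. The others are unmoved at (285,222) and (322,206).

```bash
python3 -c "
from station import env
print(env.close_job())"
```

```text
the job is handed in; nothing more can be done
None
```

The job is handed in at about 15 s on the robot's clock. Plinth_b, the brown one with the 36 mm drum, was proved in the gauge and now stands upright in the blue tray.

- **Choice:** the wrist camera measured its drum at about 35.4 mm across, so it fits the 44 mm go gap and stops on the 28 mm no-go step.
- **Gauge:** I lowered it between the green jaws until the step pushed back with 8 N, then let go briefly. With the gripper open, its underside measured 38 mm above the bench, which is the step height. I gripped it again and lifted it out.
- **Tray:** the stub top is at 70.0 mm and the drum top at 30.0 mm, which matches standing flat on the 4 mm floor. It is about 1 mm from the tray's middle, and the gripper is clear of it.
- **Other plinths:** both look unmoved in the last scene picture. I judged that by eye and did not measure them again.
- **Readings that disagreed:** the scene camera put the gauge about 4 mm off the wrist camera's reading, and I used the wrist's. The gripper showed about 14 mm on the 16 mm stub. One stub-top circle fit during the release in the gauge was off, probably because the gripper's shape got into it; the heights and drum circle were good.

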